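Release the ratchet of the ring extruder

TASK

Two ring extruders stand on the bench with their levers wound on. On the one that has the hollow steel core ring under its plunger, flick the sprung pawl off the ratchet wheel so that it stays off, then ease the long black lever gently back as far as it goes, so that the plunger rises out of the ring, and let go. Do not touch the other extruder, the one with the solid white disc under its plunger.

Things in the scene. Friction and masses are not known exactly. Their poses are not given: they have to be found in the camera images.
- extruder: To be released: aluminium base 160 x 170 x 20 mm, two columns, head (top z = 188), upright spindle at its origin's x, y with toothed wheel (92 mm across, z 192 to 204), hub (top z 232) and black lever; hollow steel ring (72 mm across) under its plunger. Origin: centre of underside, on the bench; z up. Fixed; yaw within 0.25 rad of the world. At rest the lever points 150 deg CCW from its x axis.
- lever (a joint): Lever with wheel, rad, counter-clockwise from above about the spindle; 0 = fully back at its stop (goal), 1.15 to 1.45 at the start, 1.48 = fully wound on. The plunger sinks 20 mm per rad. While the pawl is in, it goes back only to the next tooth (under 0.35 rad). Stiff (2 to 4 N at the grip), no return spring: stays where it is left.
- lever_grip (a point): Middle of the upright round black grip on the end of the lever: 24 mm across, 44 mm tall (z 222 to 266 mm above the bench), 150 mm from the spindle axis. The lever bar under it is 16 mm wide, 14 mm thick. The grip is fixed to the lever and turns with it.
- pawl (a joint): Pawl, rad, clockwise from above; 0 = in the teeth, 0.7 = fully off. An over-centre spring snaps it to the nearer end (middle at 0.35), so once flicked past the middle it stays off. Takes about 2 N at its pin. Its pivot is at x 22, y 70 mm of the extruder; its tip lies along the wheel's rim.
- pawl_pin (a point): On the axis (at z 226) of the upright steel pin on the pawl's tail, the part to push: 12 mm across, z 202 to 242 mm; at x 3, y 123 mm of the extruder when in, 57 mm from the pivot. Tail bar z 192 to 204. Push it sideways, at 20 deg counter-clockwise from the extruder's x axis: 20 mm passes the middle, 37 mm is the end; its path curves in about the pivot.
- spare_extruder: The other extruder, the same in size and make, with a solid white nylon disc (68 mm across, 20 mm high) under its plunger; its lever is wound on as well. Origin and axes as for the first. Not to be touched. Which of the two stands on the left changes from run to run.

How it is judged:
On the way:
1. the pawl is flicked off the ratchet wheel while the lever is still wound on (value of joint pawl above 0.5 rad and value of joint lever above 1 rad), for 0.2 s.
At the end, for the whole second after the job is handed in: The pawl is off the wheel (beyond 0.5 of its 0.7 rad), the lever is back within 0.17 rad (10 degrees) of its stop, at rest (slower than 0.1 rad/s) (value of joint pawl above 0.5 rad and value of joint lever below 0.17 rad and velocity of joint lever between -0.1 and 0.1 rad/s); the robot touches nothing.
It fails at once if the lever is flung back instead of eased (faster than 3 rad/s) (velocity of joint lever below -3 rad/s).
It fails at once if the robot touches the other extruder (more than 1 N) (contact force between any of the arm, the fingers and spare_extruder above 1 N).
It also fails if it takes over 53 s, if anything falls off the work surface, if the arm or the gripper's body presses on something with over 40 N, if the wrist force passes 120 N, or if a joint passes its speed limit or range.

ROBOT

A 6-joint arm with a two-finger parallel gripper is mounted at the origin on the work surface. World frame = base frame: x ahead of the robot, y to its left, z up, the work surface at z = 0. Lengths are in m, angles in rad, forces in N, time in s.
With the tool pointing down it reaches from about 0.35 to 0.775 m from the base axis. Payload 5.5 kg.
Tool frame: the origin (TCP) lies between the finger pads; the fingertips stand 22 mm ahead of it and the grasp point (between the pads) lies 3 mm ahead of it (env.finger_overhang is the distance from the TCP to the fingertips, in m); y points along the fingers, x is the direction in which the jaws open and shut, and the axes are right-handed (so a half turn about y gives the same grasp; the last joint's range is limited). The gripper opens to 85 mm and grips with 20 to 120 N. Pads are 22 mm wide; open, the fingers measure 114 mm over their backs; the gripper's body (76 mm by 85 mm) begins 54 mm behind the grasp point. The pads swing forward as they close: fully open they stand 13 mm farther back than shut.
Start: joints at [1.168, 0.313, 0.046, 1.304, 0, 1.431], TCP at [0.149, 0.555, 0.253] pointing down, gripper open.
Joint ranges: [-2.76, 2.76], [-0.86, 1.69], [-1.03, 1.26], [-2.2, 2.34], [-1.47, 1.5], [-3.14, 3.14]. Speed limits (rad/s): [2.57, 2.57, 3.14, 3.14, 3.14, 3.14].

INTERFACE

Orientations are given as a unit quaternion [w, x, y, z].
In Python, from workcell import monitor, cams, job, env gives the robot as it stands.
- The arm moves only by the tool drive_tool, never from a script. Its argument "plan" is text: rows parted by semicolons, each of 7 numbers parted by spaces: the opening, from -1 (shut) to 1 (fully open), then the shift along the tool's x, y, z in mm, then the turn, a rotation vector about the tool's x, y, z in degrees. In form: gripper x y z rx ry rz; .... A call has 1 to 8 rows; each row shifts and turns the pose as measured when the row begins, along the tool's axes as they then stand; what a row does not reach is not made up. A row lasts 1/8 s, in which the tool goes at most 62.5 mm and 10.7 degrees, less where a joint would pass 70% of its speed; a pose out of reach is approached as far as the arm can. A call is refused whole if a number of a shift passes 62.5 or a number of a turn 10.7, either way. A call with a gripper value outside its range is refused whole. The fingers move at their own pace and stop on an object; "grip_force" is the grip in N (left out, the last holds). Time passes only in rows, so rows that do not move let the fingers close. It gives the time, the measured TCP pose, the force and the opening at its end, in the units of the state.
- monitor.get_state(): the state, without advancing time (a new reading comes with each control period).
- cams.read_camera(name): name is "side" or "top"; returns (picture, depth): 480x640x3 uint8, red, green, blue; 480x640 float32, m along the optical axis (not along the pixel's ray), 0 where there is no reading.
- cams.calibration(name): a dict with "fx", "fy", "cx", "cy" (pixels), "R" (3x3) and "t" (3): a world point X has camera coordinates R X + t. Camera axes: x right, y down, z forward; pixel columns grow to the right and rows downward; lengths in m; the calibration is good to about 2 mm. A picture is of the moment at which its call begins. calibration takes no time and is no camera call.
- job.hand_in(): hands the job in, once; it reports no verdict.
The state is a dict: "clock": time; "joint_pos": joint angles; "qvel": joint speeds; "tau": joint torques, N m; "tcp_pos": TCP position; "orientation": TCP orientation; "wrist_force": force on the tool from outside, world axes, zero at the start; "ft_torque": the same for the moment, N m; "finger_gap": finger opening in m.
Only numpy, scipy, OpenCV 4.12 (cv2) and the standard library are available. Lean on these libraries where they do the work, as an engineer would, in place of code of your own. Each camera call takes 0.05 s, during which the arm holds its last target.

## Working session

There is one attempt and no reset: what is moved stays moved. The work goes in short steps, Python scripts to look and compute and a tool call to move; the robot and the scene stay as the last step left them, time stands still between calls to the robot, and variables do not carry over. Pictures are saved under pics/ and viewed, and the job is handed in when it is done.

Besides the shell and the picture viewer there is one more tool, called after ">>>" as name(argument=value, ...) on one line, values as JSON. drive_tool: Moves the arm, as the interface text tells. Its arguments: {"type":"object","properties":{"plan":{"type":"string"},"grip_force":{"type":"number"}},"required":["plan"]}

```bash
mkdir -p pics; ls
cat > a.py <<'E'
from workcell import monitor, cams, job, env
import cv2,numpy as np
E
python3 - <<'E'
from a import *
print(monitor.get_state())
for n in("side","top"):
    p,d=cams.read_camera(n); cv2.imwrite(f"pics/{n}0.png",p[:,:,::-1]); np.savez(f"{n}0.npz",p=p,d=d)
    print(n,cams.calibration(n))
E
```

```text
pics
{'clock': 0.0, 'joint_pos': array([1.16838197e+00, 3.13960505e-01, 4.50042303e-02, 1.30359774e+00,
       1.42611068e-05, 1.43115305e+00]), 'qvel': array([ 9.88881211e-04,  1.67116412e-03,  1.27409522e-04, -1.58990474e-03,
       -2.42538348e-04, -1.03795729e-05]), 'tau': array([ 4.41127395e-04, -4.80630934e+01,  2.98530096e+01,  1.97612605e-02,
        9.98931199e-06,  9.56840474e-07]), 'tcp_pos': array([0.14920862, 0.55482836, 0.25244186]), 'orientation': array([-0.56089304,  0.56149573,  0.42964306, -0.43073007]), 'wrist_force': array([-0.05261254, -0.09348333, -0.11031974]), 'ft_torque': array([-0.02179537,  0.01527706, -0.00987082]), 'finger_gap': 0.08528866018126748}
side {'fx': 480.1322940930323, 'fy': 480.1322940930323, 'cx': 315.65148147300164, 'cy': 232.9152512247821, 'R': array([[ 0.954057  , -0.29957099, -0.00569754],
       [-0.23083969, -0.72277662, -0.65138852],
       [ 0.19101905,  0.622777  , -0.75872296]]), 't': array([-0.45821407,  0.24558634,  0.84953978])}
top {'fx': 554.1743902775548, 'fy': 554.1743902775548, 'cx': 318.65563230661115, 'cy': 242.81553901885087, 'R': array([[-0.01051878, -0.99990382,  0.00903878],
       [-0.98748822,  0.00896499, -0.15743776],
       [ 0.15734159, -0.01058175, -0.98748754]]), 't': array([0.06923113, 0.52667658, 1.13732308])}
```

View pics/side0.png

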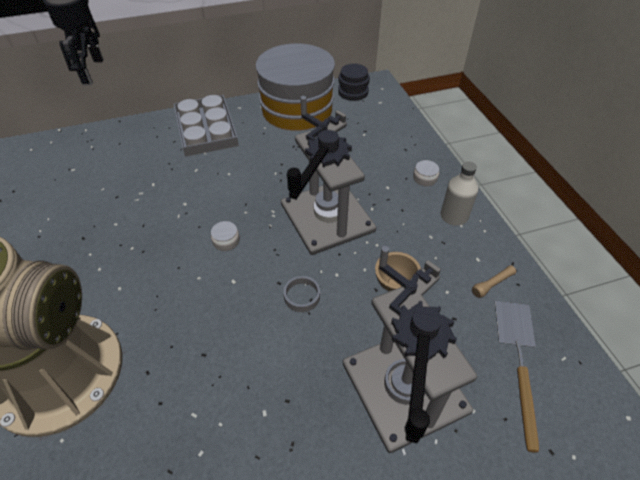

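View pics/top0.png

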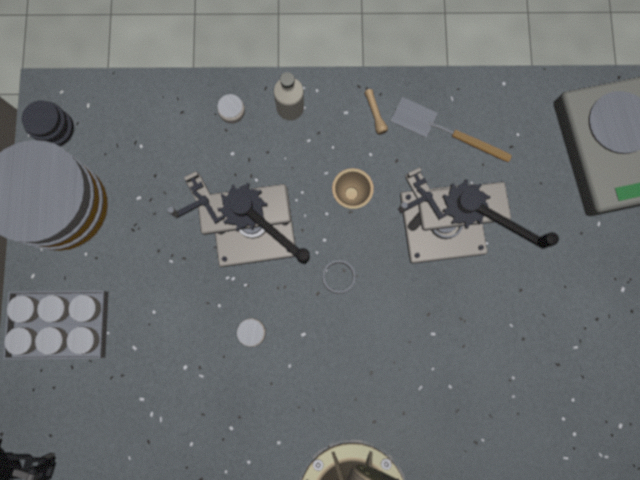

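Run:
```python
from a import *
from scipy.spatial.transform import Rotation as R
q=monitor.get_state()['orientation'];print(R.from_quat(np.r_[q[1:],q[0]]).as_matrix().round(3), env.finger_overhang)
```

```text
[[ 0.26  -0.001 -0.966]
 [ 0.966 -0.002  0.26 ]
 [-0.002 -1.     0.   ]] 0.022
```

Run:
```python
from a import *
p=cv2.imread("pics/side0.png")
a=cv2.resize(p[90:260,270:390],None,fx=3.3,fy=3.3,interpolation=3);b=cv2.resize(p[240:450,340:480],None,fx=2.67,fy=2.67,interpolation=3)
h=min(len(a),len(b));cv2.imwrite("pics/z.png",np.hstack([a[:h],b[:h]]))
p=cv2.imread("pics/top0.png")
cv2.imwrite("pics/z2.png",cv2.resize(p[150:280,160:570],None,fx=1.95,fy=1.95,interpolation=3))
cv2.imwrite("pics/z3.png",cv2.resize(p[160:270,390:570],None,fx=4.4,fy=4.4,interpolation=3))
cv2.imwrite("pics/z4.png",cv2.resize(p[160:280,160:330],None,fx=4.4,fy=4.4,interpolation=3))
```

```text
(no output)
```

View pics/z.png

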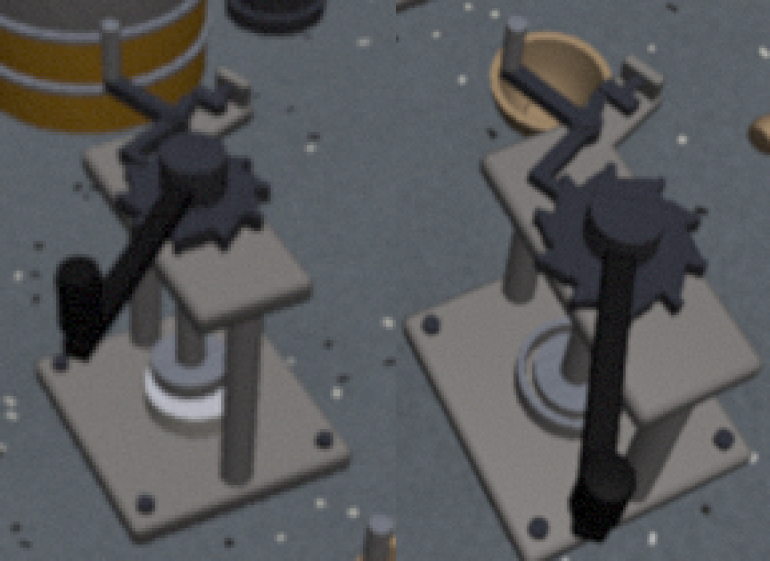

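View pics/z3.png

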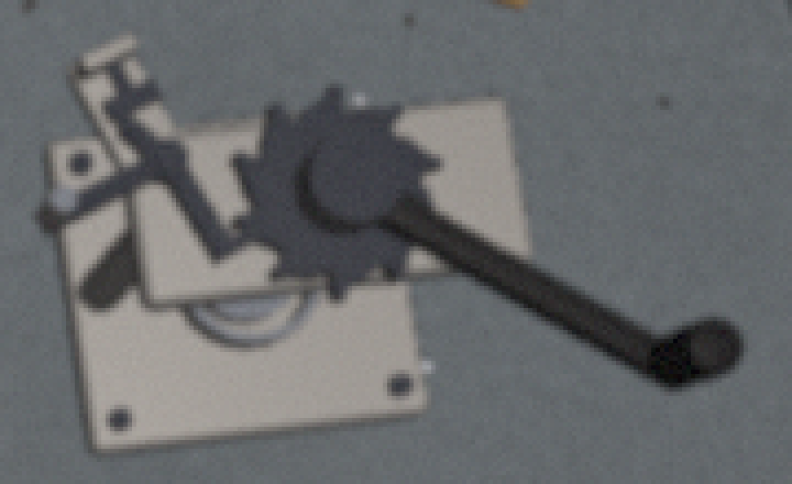

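View pics/z4.png

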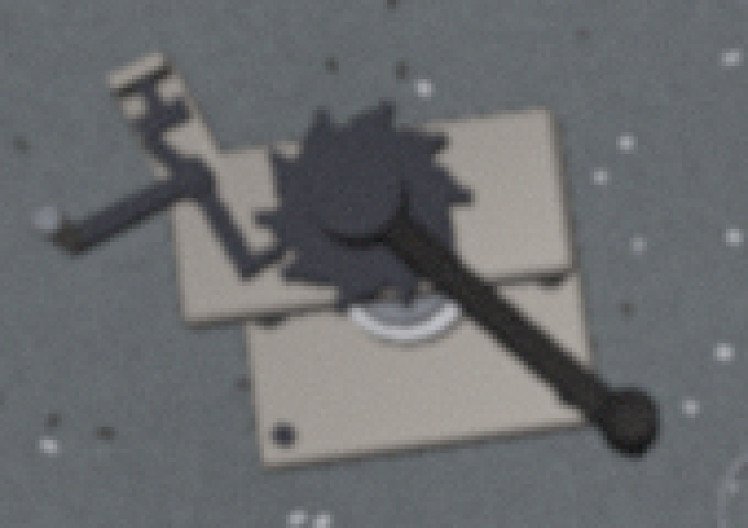

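```bash
cat >> a.py <<'E'
def ray(n,u,v,z):
    c=cams.calibration(n);R,t=np.array(c['R']),np.array(c['t'])
    d=R.T@np.array([(u-c['cx'])/c['fx'],(v-c['cy'])/c['fy'],1]);o=-R.T@t
    return o+d*(z-o[2])/d[2]
def proj(n,X):
    c=cams.calibration(n);x=np.array(c['R'])@X+c['t'];return c['fx']*x[0]/x[2]+c['cx'],c['fy']*x[1]/x[2]+c['cy']
def dpt(n,d,u,v):
    c=cams.calibration(n);z=d[int(round(v)),int(round(u))]
    return np.array(c['R']).T@(np.array([(u-c['cx'])/c['fx'],(v-c['cy'])/c['fy'],1])*z-c['t'])
E
python3 - <<'E'
from a import *
f=lambda x,y:((x+.5)/4.4-.5+390,(y+.5)/4.4-.5+160)
g=lambda x,y:((x+.5)/2.67-.5+340-0,(y+.5)/2.67-.5+240)
dt=np.load('top0.npz')['d'];ds=np.load('side0.npz')['d']
for nm,n,p,z in [('hub','top',f(357,183),.232),('pin','top',f(63,197),.242),('grip','top',f(716,345),.266),
 ('basebl','top',f(97,450),.02),('basebr','top',f(428,408),.02),('basetl','top',f(50,143),.02),('headbl','top',f(148,303),.188),('headbr','top',f(532,255),.188),('headtr','top',f(503,98),.188),
 ('hub','side',g(625-396,215),.232),('pin','side',g(516-396,24),.242),('grip','side',g(610-396,476),.266),('basefl','side',g(410-396,320),.02)]:
    print(nm,n,np.round(p,1),ray(n,*p,z).round(4),dpt(n,dt if n=='top' else ds,*p).round(4))
E
```

```text
hub top [470.8 201.2] [ 0.5705 -0.2092  0.232 ] [ 0.5706 -0.2093  0.2316]
pin top [403.9 204.4] [ 0.5634 -0.0865  0.242 ] [ 0.5642 -0.0871  0.2384]
grip top [552.3 238. ] [ 0.4963 -0.3369  0.266 ] [ 0.4966 -0.3378  0.2638]
basebl top [411.7 261.9] [ 0.4873 -0.1364  0.02  ] [ 0.4879 -0.1373  0.0147]
basebr top [486.9 252.3] [ 0.5065 -0.3004  0.02  ] [ 0.5096 -0.3074 -0.0022]
basetl top [401.  192.1] [ 0.6421 -0.1186  0.02  ] [ 0.6427 -0.119   0.0175]
headbl top [423.2 228.5] [ 0.5293 -0.1302  0.188 ] [ 0.5304 -0.1314  0.1825]
headbr top [510.5 217.6] [ 0.5487 -0.2953  0.188 ] [ 5.869e-01 -3.639e-01  3.000e-04]
headtr top [503.9 181.9] [ 0.6179 -0.2873  0.188 ] [ 6.690e-01 -3.546e-01 -2.000e-04]
hub side [425.5 320.2] [ 0.5698 -0.2145  0.232 ] [ 0.5695 -0.2149  0.2328]
pin side [384.6 248.7] [ 0.5614 -0.0902  0.242 ] [ 0.5621 -0.089   0.2404]
grip side [419.8 418. ] [ 0.4954 -0.3408  0.266 ] [ 0.4953 -0.3409  0.2664]
basefl side [344.9 359.5] [ 0.4898 -0.1412  0.02  ] [ 0.4898 -0.141   0.0196]
```

>>> drive_tool(plan="-1 0 -50 0 0 0 0; -1 0 -50 0 0 0 0; -1 0 -50 0 0 0 0; -1 0 -20 0 0 0 0")

```text
clock: 0.6
tcp_pos: [0.1485, 0.5531, 0.4218]
orientation: [-0.559, 0.564, 0.426, -0.434]
wrist_force: [0.2, 0.2, 0.4]
finger_gap: 0.0123
```

```bash
cat >> a.py <<'E'
from scipy.spatial.transform import Rotation as Rn
def RT():
    q=monitor.get_state()['orientation'];return Rn.from_quat(np.r_[q[1:],q[0]]).as_matrix()
def to(P):
    s=monitor.get_state();R=RT();print('joints',s['joint_pos'].round(3),'tcp',s['tcp_pos'].round(4),'F',s['wrist_force'].round(2),'gap',round(s['finger_gap'],4),'t',s['clock'])
    print('R',R.round(3).tolist())
    for p in np.atleast_2d(P): print(p.round(4),'-> tool mm',(R.T@(p-s['tcp_pos'])*1e3).round(1))
H=np.array([.570,-.212,0]);yaw=.105
def ext(x,y,z):
    c,s=np.cos(yaw),np.sin(yaw);return H+np.array([c*x-s*y,s*x+c*y,z])/1e3
E
python3 -c "
from a import *
print(ext(3,123,226)); to([ext(-35,124,380),ext(-35,124,236)])"
```

```text
[ 0.5600922  -0.08936299  0.226     ]
joints [ 1.168  0.349  0.509  1.744 -0.     1.431] tcp [0.1485 0.5531 0.4218] F [0.19 0.22 0.36] gap 0.0123 t 0.6
R [[0.26, -0.005, -0.966], [0.966, -0.012, 0.26], [-0.013, -1.0, 0.002]]
[ 0.5222 -0.0924  0.38  ] -> tool mm [-525.6   47.8 -528.7]
[ 0.5222 -0.0924  0.236 ] -> tool mm [-523.7  191.8 -528.9]
```

>>> drive_tool(plan="-1 -33 0 -33 0 0 0; -1 -33 0 -33 0 0 0; -1 -33 0 -33 0 0 0; -1 -33 0 -33 0 0 0; -1 -33 0 -33 0 0 0; -1 -33 0 -33 0 0 0; -1 -33 0 -33 0 0 0; -1 -33 0 -33 0 0 0")

```text
clock: 1.6
tcp_pos: [0.3392, 0.2238, 0.4225]
orientation: [-0.557, 0.562, 0.428, -0.437]
wrist_force: [1.1, 0.5, 0.4]
finger_gap: -0.0002
```

>>> drive_tool(plan="-1 -33 0 -33 0 0 0; -1 -33 0 -33 0 0 0; -1 -33 0 -33 0 0 0; -1 -33 0 -33 0 0 0; -1 -33 0 -33 0 0 0; -1 0 0 0 0 -7 0; -1 0 0 0 0 -7 0; -1 0 0 0 0 -7 0")

```text
clock: 2.6
tcp_pos: [0.4606, 0.011, 0.4205]
orientation: [0.471, -0.47, -0.521, 0.534]
wrist_force: [0.5, -0.2, -0.3]
finger_gap: -0.0002
```

```bash
python3 -c "
from a import *
to([ext(-35,124,380),ext(-35,124,236)])"
```

```text
joints [-0.142  0.108  0.194  1.668 -0.014 -0.256] tcp [0.4606 0.011  0.4205] F [ 0.46 -0.24 -0.31] gap -0.0002 t 2.6
R [[-0.115, -0.013, -0.993], [0.993, -0.013, -0.114], [-0.011, -1.0, 0.015]]
[ 0.5222 -0.0924  0.38  ] -> tool mm [-109.3   41.   -49.9]
[ 0.5222 -0.0924  0.236 ] -> tool mm [-107.7  185.   -52. ]
```

>>> drive_tool(plan="-1 -28 0 -13 0 0 0; -1 -28 0 -13 0 0 0; -1 -28 0 -13 0 0 0; -1 -28 0 -13 0 0 0; -1 0 40 0 0 0 0; -1 0 40 0 0 0 0;-1 0 40 0 0 0 0")

```text
clock: 3.48
tcp_pos: [0.5269, -0.1, 0.2981]
orientation: [0.47, -0.471, -0.522, 0.534]
wrist_force: [0.2, -1.1, 0.2]
finger_gap: -0.0001
```

```bash
python3 -c "
from a import *
to([ext(-35,124,236)])
for n in('side','top'):
    p,d=cams.read_camera(n); cv2.imwrite(f'pics/{n}1.png',p[:,:,::-1])
    c=(390,160) if n=='top' else (330,210)
    cv2.imwrite(f'pics/c{n}1.png',cv2.resize(p[c[1]:c[1]+110,c[0]-50:c[0]+120,::-1],None,fx=4.4,fy=4.4,interpolation=3))
"
```

```text
joints [-0.329  0.235  0.05   1.391 -0.016 -0.445] tcp [ 0.5269 -0.1     0.2981] F [ 0.17 -1.06  0.18] gap -0.0001 t 3.475
R [[-0.116, -0.011, -0.993], [0.993, -0.013, -0.116], [-0.012, -1.0, 0.012]]
[ 0.5222 -0.0924  0.236 ] -> tool mm [ 8.9 62.   3. ]
```

View pics/side1.png

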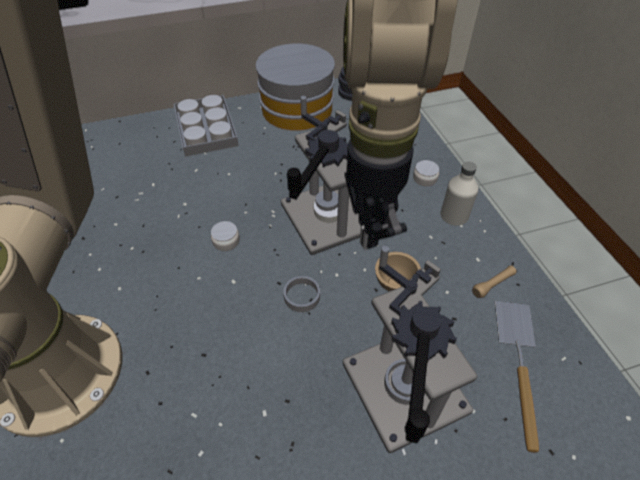

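View pics/ctop1.png

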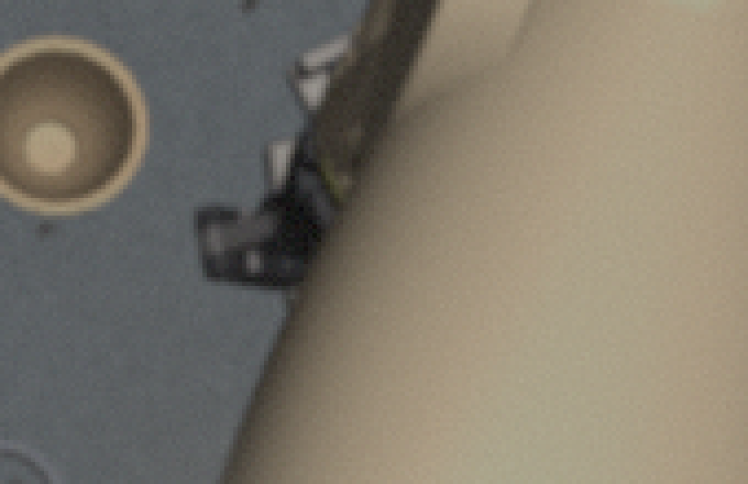

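>>> drive_tool(plan="-1 9 10 5 0 0 0; -1 0 26 0 0 0 0; -1 0 26 0 0 0 0; -1 0 0 0 0 0 0")

```text
clock: 4.08
tcp_pos: [0.519, -0.0915, 0.2373]
orientation: [0.471, -0.469, -0.522, 0.535]
wrist_force: [-0.1, -0.2, 0.1]
finger_gap: 0.0003
```

```bash
python3 -c "
from a import *
to([ext(-35,124,236),ext(25,124,236)])
for n in('side',):
    p,d=cams.read_camera(n); cv2.imwrite(f'pics/{n}2.png',p[:,:,::-1])
    cv2.imwrite(f'pics/c{n}2.png',cv2.resize(p[170:320,300:480,::-1],None,fx=4,fy=4,interpolation=3))
    print(np.array(proj(n,monitor.get_state()['tcp_pos']-[0,0,.022])))
"
```

```text
joints [-0.319  0.235 -0.098  1.248 -0.016 -0.435] tcp [ 0.519  -0.0915  0.2373] F [-0.07 -0.18  0.06] gap 0.0003 t 4.075
R [[-0.116, -0.015, -0.993], [0.993, -0.012, -0.116], [-0.01, -1.0, 0.016]]
[ 0.5222 -0.0924  0.236 ] -> tool mm [-1.2  1.3 -3.1]
[ 0.5819 -0.0861  0.236 ] -> tool mm [ -1.9   0.3 -63.1]
[357.90921685 266.41915461]
```

View pics/cside2.png

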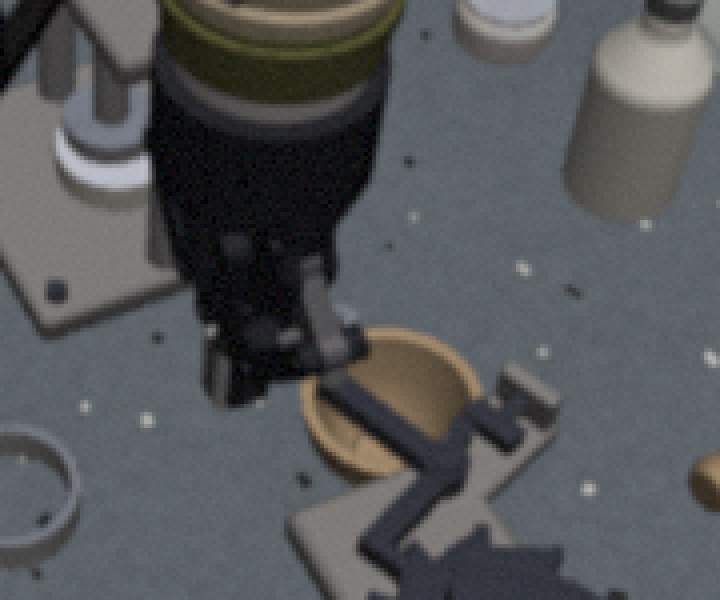

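>>> drive_tool(plan="-1 0 0 -6 0 0 0; -1 0 0 -6 0 0 0; -1 0 0 -6 0 0 0; -1 0 0 -6 0 0 0; -1 0 0 -6 0 0 0; -1 0 0 -6 0 0 0")

```text
clock: 4.88
tcp_pos: [0.5566, -0.0862, 0.2424]
orientation: [0.471, -0.469, -0.522, 0.535]
wrist_force: [-5.0, 0.6, 2.6]
finger_gap: -0.0002
```

```bash
python3 -c "
from a import *
to([ext(25,124,236)])
for n in('side',):
    p,d=cams.read_camera(n); cv2.imwrite(f'pics/{n}3.png',p[:,:,::-1])
    cv2.imwrite(f'pics/c{n}3.png',cv2.resize(p[170:320,300:480,::-1],None,fx=4,fy=4,interpolation=3))
"
```

```text
joints [-0.289  0.303  0.005  1.283 -0.015 -0.406] tcp [ 0.5566 -0.0862  0.2424] F [-5.    0.57  2.64] gap -0.0002 t 4.875
R [[-0.117, -0.014, -0.993], [0.993, -0.011, -0.117], [-0.009, -1.0, 0.015]]
[ 0.5819 -0.0861  0.236 ] -> tool mm [ -2.7   6.1 -25.2]
```

View pics/cside3.png

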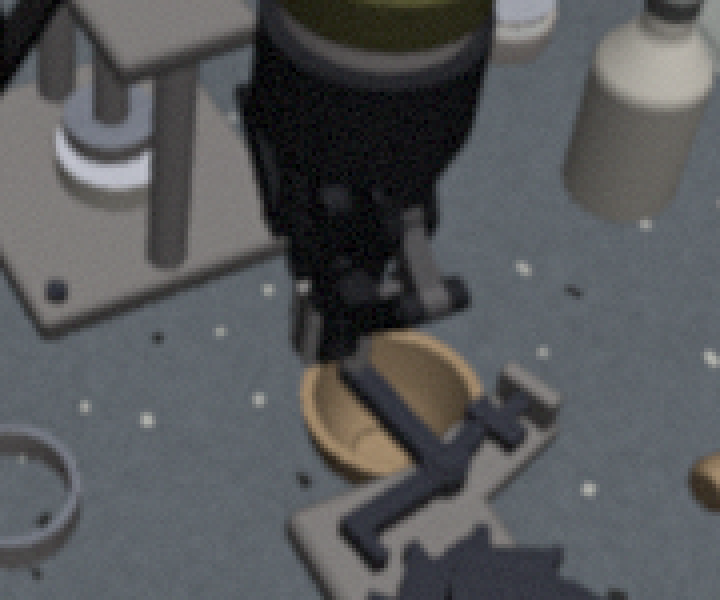

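>>> drive_tool(plan="-1 0 2 -6 0 0 0; -1 0 2 -6 0 0 0; -1 0 2 -6 0 0 0; -1 0 1 -6 0 0 0")

```text
clock: 5.42
tcp_pos: [0.5832, -0.0843, 0.2349]
orientation: [0.47, -0.47, -0.522, 0.534]
wrist_force: [-2.3, -0.9, 0.9]
finger_gap: 0.0001
```

```bash
python3 -c "
from a import *
to([ext(25,124,236)])
for n in('side',):
    p,d=cams.read_camera(n); cv2.imwrite(f'pics/{n}4.png',p[:,:,::-1])
    cv2.imwrite(f'pics/c{n}4.png',cv2.resize(p[170:320,300:480,::-1],None,fx=4,fy=4,interpolation=3))
"
```

```text
joints [-0.272  0.354  0.058  1.283 -0.016 -0.389] tcp [ 0.5832 -0.0843  0.2349] F [-2.3  -0.86  0.92] gap 0.0001 t 5.425
R [[-0.116, -0.012, -0.993], [0.993, -0.013, -0.116], [-0.012, -1.0, 0.013]]
[ 0.5819 -0.0861  0.236 ] -> tool mm [-1.6 -1.   1.5]
```

View pics/cside4.png

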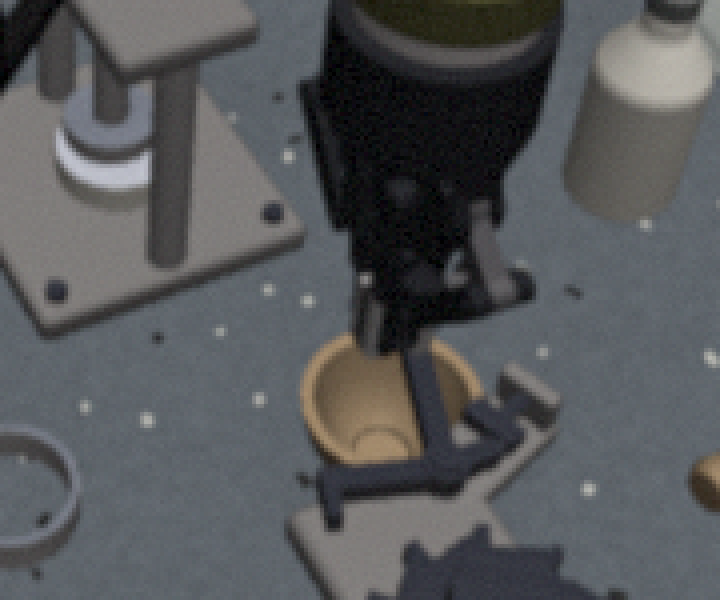

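>>> drive_tool(plan="-1 0 0 8 0 0 0; -1 0 -10 10 0 0 0; -1 0 -40 0 0 0 0; -1 0 -40 0 0 0 0; -1 0 -20 0 0 0 0; 0 0 0 0 0 -10 0; 0 0 0 0 0 -10 0; 0 0 0 0 0 -10 0")

```text
clock: 6.48
tcp_pos: [0.5634, -0.0851, 0.3542]
orientation: [0.311, -0.314, -0.63, 0.639]
wrist_force: [0.3, 0.5, 1.2]
finger_gap: 0.0426
```

>>> drive_tool(plan="0 0 0 0 0 -10 0; 0 0 0 0 0 -10 0; 0 0 0 0 0 -3 0; 0 0 0 0 0 0 0")

```text
clock: 6.98
tcp_pos: [0.5613, -0.0852, 0.3587]
orientation: [0.173, -0.177, -0.68, 0.69]
wrist_force: [0.3, 0.5, 0.2]
finger_gap: 0.0429
```

```bash
python3 -c "
from a import *
to([[.496,-.339,.33],[.496,-.339,.252]])
R=RT();print(np.degrees(np.arctan2(R[1,0],R[0,0])))
for n in('side',):
    p,d=cams.read_camera(n); cv2.imwrite(f'pics/{n}5.png',p[:,:,::-1])
"
```

```text
joints [-0.286  0.292  0.272  1.544 -0.013 -1.356] tcp [ 0.5613 -0.0852  0.3587] F [0.34 0.47 0.23] gap 0.0429 t 6.975
R [[-0.877, 0.003, -0.48], [0.48, -0.014, -0.877], [-0.01, -1.0, 0.011]]
[ 0.496 -0.339  0.33 ] -> tool mm [-64.2  32.1 253.6]
[ 0.496 -0.339  0.252] -> tool mm [-63.4 110.1 252.8]
151.34231644973934
```

View pics/side5.png

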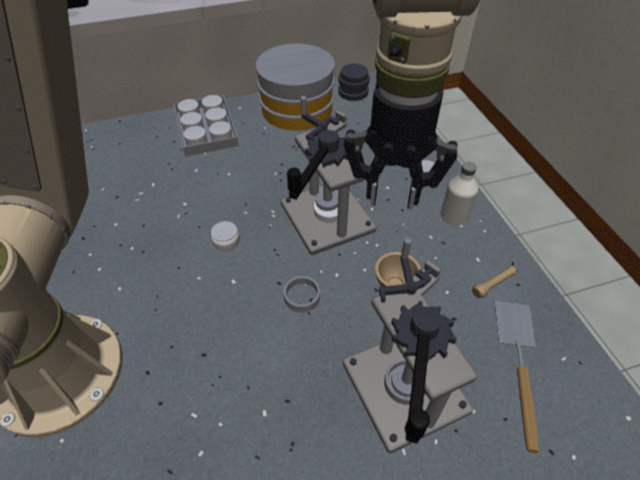

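Pawl pin now stands at (407,243) with the tail swung over: the pawl stays off, and the lever is unmoved with its grip at (417,425). Next, travel to the grip.

>>> drive_tool(plan="0.2 -9 0 36 0 0 0; 0.2 -9 0 36 0 0 0; 0.2 -9 0 36 0 0 0; 0.2 -9 0 36 0 0 0; 0.2 -9 0 36 0 0 0; 0.2 -9 0 36 0 0 0; 0.2 -9 0 36 0 0 0; 0.2 0 0 0 0 0 0")

```text
clock: 8.02
tcp_pos: [0.4918, -0.3431, 0.3651]
orientation: [0.173, -0.182, -0.68, 0.689]
wrist_force: [0.6, 0.1, -0.4]
finger_gap: 0.0512
```

```bash
python3 -c "
from a import *
to([[.496,-.339,.33],[.496,-.339,.252]])
for n in('side','top'):
    p,d=cams.read_camera(n); cv2.imwrite(f'pics/{n}6.png',p[:,:,::-1])
"
```

```text
joints [-0.74   0.353  0.374  1.575 -0.006 -1.803] tcp [ 0.4918 -0.3431  0.3651] F [ 0.56  0.07 -0.35] gap 0.0512 t 8.025
R [[-0.874, 0.008, -0.486], [0.486, -0.016, -0.874], [-0.015, -1.0, 0.01]]
[ 0.496 -0.339  0.33 ] -> tool mm [-1.2 35.1 -6. ]
[ 0.496 -0.339  0.252] -> tool mm [-1.000e-01  1.131e+02 -6.700e+00]
```

View pics/side6.png

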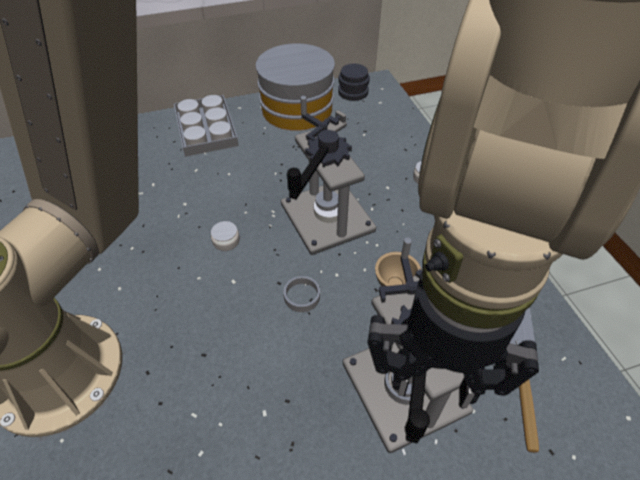

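>>> drive_tool(plan="0.2 0 25 -3 0 0 0; 0.2 0 25 -3 0 0 0; 0.2 0 15 0 0 0 0; 0.2 0 0 0 0 0 0")

```text
clock: 8.62
tcp_pos: [0.4976, -0.3311, 0.3008]
orientation: [0.17, -0.18, -0.681, 0.689]
wrist_force: [0.2, 0.3, 0.5]
finger_gap: 0.0514
```

```bash
python3 -c "
from a import *
to([[.496,-.339,.33],[.496,-.339,.252]])
for n in('side','top'):
    p,d=cams.read_camera(n); cv2.imwrite(f'pics/{n}7.png',p[:,:,::-1])
p=cv2.imread('pics/side7.png');cv2.imwrite('pics/c7.png',cv2.resize(p[330:480,340:540],None,fx=4,fy=4,interpolation=3))
"
```

```text
joints [-0.719  0.337  0.194  1.41  -0.005 -1.79 ] tcp [ 0.4976 -0.3311  0.3008] F [0.23 0.28 0.47] gap 0.0514 t 8.625
R [[-0.877, 0.011, -0.48], [0.479, -0.016, -0.877], [-0.017, -1.0, 0.008]]
[ 0.496 -0.339  0.33 ] -> tool mm [ -2.9 -29.1   8. ]
[ 0.496 -0.339  0.252] -> tool mm [-1.6 48.9  7.3]
```

View pics/c7.png

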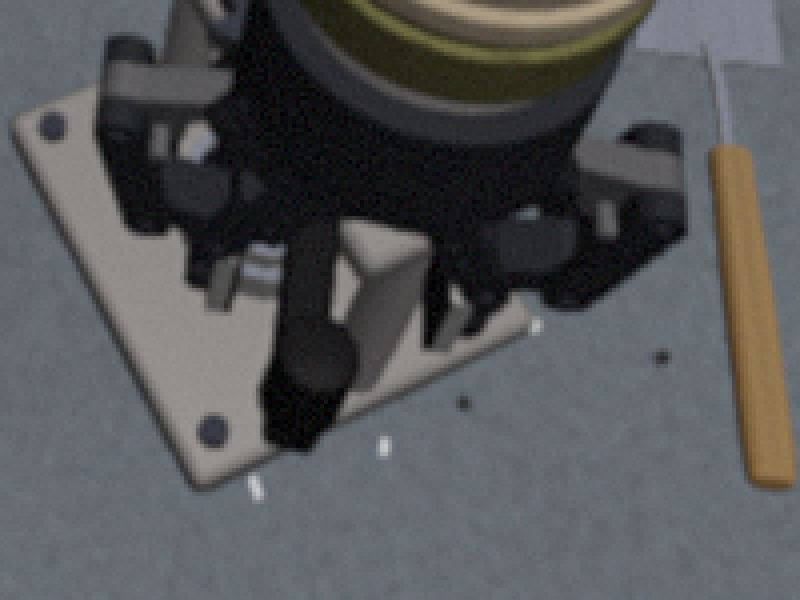

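View pics/top7.png

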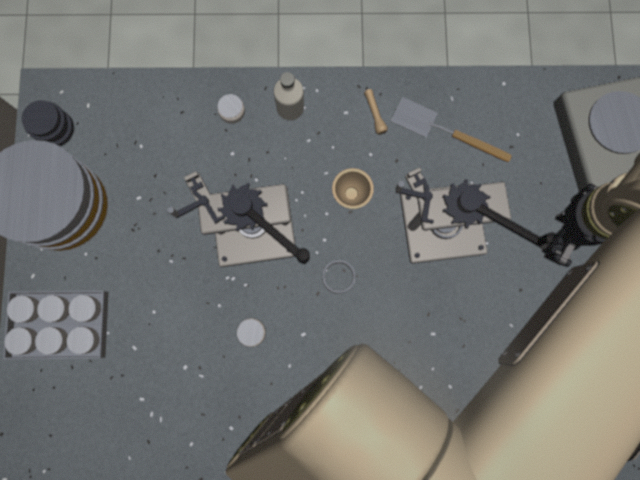

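```bash
python3 -c "
from a import *
s=monitor.get_state()['tcp_pos'];R=RT()
for o in(0.009,.022):
  for k in(-.0256,0,.0256): print(o,k,np.array(proj('side',s+R@[k,o,0])).round(1))
print(proj('side',np.array([.4955,-.339,.266])))
"
```

```text
0.009 -0.0256 [447.  404.5]
0.009 0 [422.7 400.1]
0.009 0.0256 [398.7 395.8]
0.022 -0.0256 [444.8 409.2]
0.022 0 [421.  404.9]
0.022 0.0256 [397.4 400.6]
(np.float64(419.18890501631176), np.float64(416.34428018468793))
```

>>> drive_tool(plan="0.2 -1 2 5 0 0 0; 0.2 -1 12 3 0 0 0; 0.2 0 18 1 0 0 0; 0.2 0 15 0 0 0 0; 0.2 0 0 0 0 0 0")

```text
clock: 9.35
tcp_pos: [0.4968, -0.3432, 0.2549]
orientation: [0.168, -0.182, -0.68, 0.69]
wrist_force: [-0.3, 0.0, 0.2]
finger_gap: 0.0514
```

```bash
python3 -c "
from a import *
to([[.496,-.339,.252]])
for n in('side',):
    p,d=cams.read_camera(n); cv2.imwrite(f'pics/{n}8.png',p[:,:,::-1])
p=cv2.imread('pics/side8.png');cv2.imwrite('pics/c8.png',cv2.resize(p[330:480,340:540],None,fx=4,fy=4,interpolation=3))
"
```

```text
joints [-0.735  0.349  0.101  1.297 -0.004 -1.806] tcp [ 0.4968 -0.3432  0.2549] F [-0.26  0.03  0.2 ] gap 0.0514 t 9.35
R [[-0.877, 0.016, -0.48], [0.48, -0.02, -0.877], [-0.023, -1.0, 0.01]]
[ 0.496 -0.339  0.252] -> tool mm [ 2.7  2.8 -3.3]
```

View pics/c8.png

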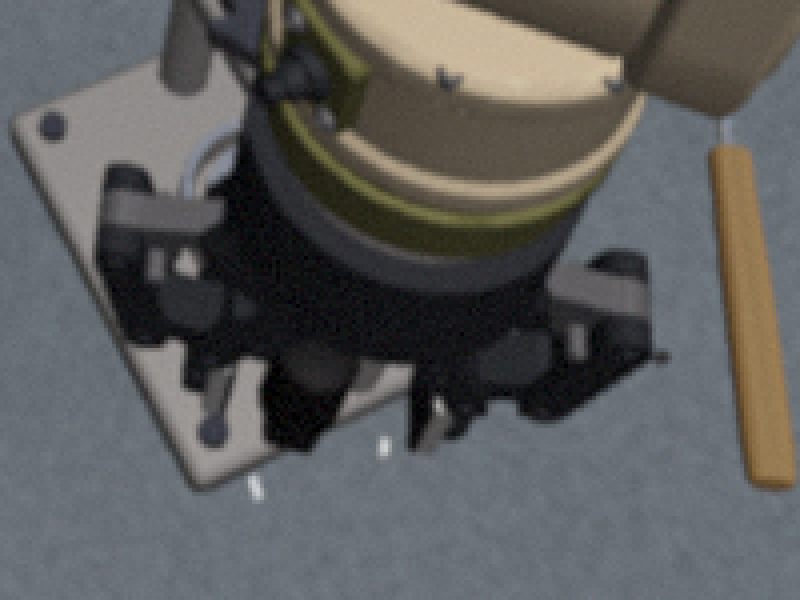

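>>> drive_tool(plan="0.2 2 2 -3 0 0 0; -1 0 0 0 0 0 0; -1 0 0 0 0 0 0; -1 0 0 0 0 0 0; -1 0 0 0 0 0 0", grip_force=20)

```text
clock: 10.02
tcp_pos: [0.497, -0.34, 0.255]
orientation: [0.167, -0.183, -0.679, 0.691]
wrist_force: [1.4, -0.4, -0.1]
finger_gap: 0.0235
```

```bash
cat >> a.py <<'E'
def lev():
    s=monitor.get_state()['tcp_pos'];R=RT();g=s+R@[0,.003,0];v=(g-H)[:2]
    a=np.degrees(np.arctan2(v[1],v[0]))%360;r=np.hypot(*v)
    print('lever',round(a-150-np.degrees(yaw),1),'deg r',r.round(4),'toolx-tangent',round(np.degrees(np.arctan2(R[1,0],R[0,0]))%360-(a-90),1))
E
python3 -c "
from a import *
to([[.496,-.339,.252]]);lev()"
```

```text
joints [-0.731  0.344  0.093  1.292 -0.005 -1.801] tcp [ 0.497 -0.34   0.255] F [ 1.39 -0.39 -0.12] gap 0.0235 t 10.025
R [[-0.877, 0.018, -0.48], [0.48, -0.023, -0.877], [-0.026, -1.0, 0.011]]
[ 0.496 -0.339  0.252] -> tool mm [ 1.5  3.  -0.4]
lever 84.3 deg r 0.1474 toolx-tangent 1.0
```

>>> drive_tool(plan="-1 9 0 -0.3 0 3.5 0; -1 10 0 -0.4 0 4 0; -1 11 0 -0.4 0 4.2 0; -1 11 0 -0.4 0 4.2 0; -1 11 0 -0.4 0 4.2 0")

```text
clock: 10.65
tcp_pos: [0.4576, -0.3067, 0.255]
orientation: [0.284, -0.304, -0.638, 0.647]
wrist_force: [2.0, 0.8, 2.1]
finger_gap: 0.0236
```

```bash
python3 -c "
from a import *
to([ext(*(150*np.array([np.cos(np.radians(150)),np.sin(np.radians(150))])),252)]);lev()"
```

```text
joints [-0.735  0.241 -0.048  1.251 -0.003 -1.447] tcp [ 0.4576 -0.3067  0.255 ] F [1.96 0.78 2.05] gap 0.0236 t 10.65
R [[-0.653, 0.021, -0.757], [0.756, -0.024, -0.654], [-0.032, -0.999, -0.001]]
[ 0.433 -0.151  0.252] -> tool mm [134.   -1.2 -83.2]
lever 64.1 deg r 0.147 toolx-tangent 0.7
```

>>> drive_tool(plan="-1 11 0 -0.4 0 4.2 0; -1 11 0 -0.4 0 4.2 0; -1 11 0 -0.4 0 4.2 0; -1 11 0 -0.4 0 4.2 0; -1 11 0 -0.4 0 4.2 0; -1 11 0 -0.4 0 4.2 0; -1 11 0 -0.4 0 4.2 0; -1 11 0 -0.4 0 4.2 0")

```text
clock: 11.65
tcp_pos: [0.4234, -0.2249, 0.255]
orientation: [0.458, -0.485, -0.527, 0.527]
wrist_force: [1.8, -1.5, -1.4]
finger_gap: 0.0238
```

```bash
python3 -c "
from a import *
to([ext(*(150*np.array([np.cos(np.radians(150)),np.sin(np.radians(150))])),252)]);lev()"
```

```text
joints [-0.654  0.098 -0.221  1.214 -0.003 -0.766] tcp [ 0.4234 -0.2249  0.255 ] F [ 1.78 -1.48 -1.45] gap 0.0238 t 11.65
R [[-0.111, 0.028, -0.993], [0.993, -0.025, -0.111], [-0.028, -0.999, -0.025]]
[ 0.433 -0.151  0.252] -> tool mm [ 72.4   1.5 -17.6]
lever 29.0 deg r 0.1471 toolx-tangent 1.3
```

>>> drive_tool(plan="-1 11 0 -0.4 0 4.2 0; -1 11 0 -0.4 0 4.2 0; -1 11 0 -0.4 0 4.2 0; -1 11 0 -0.4 0 4.2 0; -1 9 0 -0.4 0 3.5 0; -1 6 0 -0.2 0 2.4 0; -1 5 0 -0.2 0 2 0")

```text
clock: 12.52
tcp_pos: [0.4311, -0.1613, 0.255]
orientation: [-0.561, 0.591, 0.412, -0.407]
wrist_force: [-0.8, -2.2, -2.2]
finger_gap: 0.0237
```

```bash
python3 -c "
from a import *
to([ext(*(150*np.array([np.cos(np.radians(150)),np.sin(np.radians(150))])),252)]);lev()"
```

```text
joints [-0.527  0.059 -0.265  1.206 -0.01  -0.192] tcp [ 0.4311 -0.1613  0.255 ] F [-0.79 -2.19 -2.19] gap 0.0237 t 12.525
R [[0.329, 0.031, -0.944], [0.944, -0.029, 0.328], [-0.017, -0.999, -0.039]]
[ 0.433 -0.151  0.252] -> tool mm [10.4  2.8  1.8]
lever 3.9 deg r 0.1477 toolx-tangent 0.8
```

>>> drive_tool(plan="-1 5 0 -0.2 0 2 0; -1 4 0 -0.1 0 1 0; -1 3 0 -0.1 0 1 0")

```text
clock: 12.9
tcp_pos: [0.4354, -0.1505, 0.2551]
orientation: [-0.576, 0.606, 0.391, -0.385]
wrist_force: [-4.9, -8.7, -1.0]
finger_gap: 0.0237
```

```bash
python3 -c "
from a import *
to([ext(*(150*np.array([np.cos(np.radians(150)),np.sin(np.radians(150))])),252)]);lev()"
```

```text
joints [-0.499  0.06  -0.264  1.206 -0.013 -0.091] tcp [ 0.4354 -0.1505  0.2551] F [-4.92 -8.73 -1.03] gap 0.0237 t 12.9
R [[0.398, 0.03, -0.917], [0.917, -0.031, 0.397], [-0.017, -0.999, -0.04]]
[ 0.433 -0.151  0.252] -> tool mm [-1.4  3.   2.1]
lever -0.5 deg r 0.1479 toolx-tangent 1.1
```

>>> drive_tool(plan="-1 0 0 0 0 0 0; 0.2 0 0 0 0 0 0; 0.2 0 0 0 0 0 0; 0.2 0 0 0 0 0 0; 0.2 0 0 0 0 0 0")

```text
clock: 13.52
tcp_pos: [0.4362, -0.15, 0.2557]
orientation: [-0.575, 0.606, 0.392, -0.385]
wrist_force: [-0.2, -0.1, 0.4]
finger_gap: 0.0511
```

>>> drive_tool(plan="0.2 0 -15 0 0 0 0; 0.2 0 -30 0 0 0 0; 0.2 0 -40 0 0 0 0; 0.2 0 -40 0 0 0 0; 0.2 0 0 50 0 0 0; 0.2 0 0 50 0 0 0; 0.2 0 0 0 0 0 0")

```text
clock: 14.4
tcp_pos: [0.3391, -0.106, 0.387]
orientation: [-0.573, 0.608, 0.393, -0.383]
wrist_force: [0.5, -0.6, 0.5]
finger_gap: 0.0513
```

```bash
python3 -c "
from a import *
to([H])
for n in('side','top'):
    p,d=cams.read_camera(n); cv2.imwrite(f'pics/{n}9.png',p[:,:,::-1])
"
```

```text
joints [-0.522 -0.161 -0.15   1.531 -0.01  -0.115] tcp [ 0.3391 -0.106   0.387 ] F [ 0.5  -0.59  0.54] gap 0.0513 t 14.4
R [[0.397, 0.039, -0.917], [0.918, -0.034, 0.396], [-0.015, -0.999, -0.049]]
[ 0.57  -0.212  0.   ] -> tool mm [ 2.000e-01  3.990e+02 -2.347e+02]
```

View pics/side9.png

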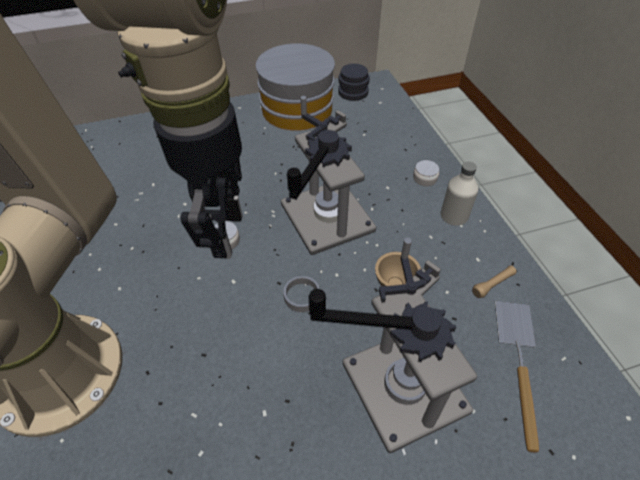

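View pics/top9.png

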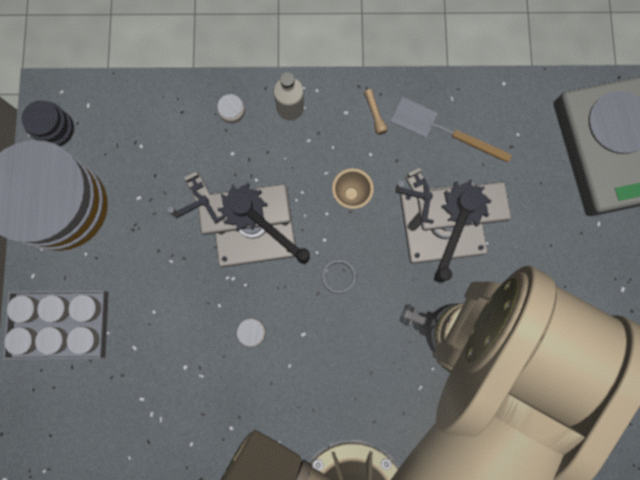

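```bash
python3 -c "
from a import *
for n,u,v in(('side',317,297),('top',443,275)):
    g=ray(n,u,v,.266);w=g-H;print(g.round(3),np.degrees(np.arctan2(w[1],w[0]))-150-np.degrees(yaw),np.hypot(w[0],w[1]))
job.hand_in()
"
```

```text
[ 0.435 -0.156  0.266] 1.4263626137254324 0.1463997822820371
[ 0.434 -0.145  0.266] -2.301819832573768 0.15159736884679276
the job is handed in; nothing more can be done
```

I released the extruder with the hollow steel ring, which stood on the robot's right, and handed the job in at about 14.5 s of the 53 s allowed. The hand-in gives no verdict.

- **Pawl:** I pushed its pin with the shut fingers until it went over-centre while the lever was still wound on. It was still off in the last side and top pictures.
- **Lever:** I gripped it lightly at 20 N and eased it back about 84° in a little under 3 s, well below the 3 rad/s limit, until about 10 N showed it was at its stop. I then opened the fingers and lifted the arm clear.
- **Last checks:** The lever angle came out at +1.4° from the side camera, −2.3° from the top camera and −0.5° from the arm pose. These disagree by a few degrees but are all within the 10° allowed. The wrist force after the retreat was under 1 N.
- **Other extruder:** I did not go near it, and it looks unchanged in the pictures.

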